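# Load the fastener tote and hold it ready to carry

### The job

Load the carry tote on the garage bench: set (do not drop) the two loose closed cartons one after the other squarely on top of the matching carton that already stands in the tote, so that the three make one straight column with flush sides. Then take the tote by its handle, lift it about 10 cm clear of the bench and keep it level and still, with the column and the jar standing in it; the program finishes while holding the tote in the air, nothing is put down. Never tip the tote, and leave the other things on the bench alone.

Things in the scene. Friction and masses are not known exactly. Their poses are not given: they have to be found in the camera images.
- tote_handle (a point): Centre of the handle bar of the grey plastic carry tote (loose, 0.3 kg empty, under 1 kg loaded). Axes of the tote: x along the bar, z up; 150 mm above the tote's underside, which stands on the bench. Bar: straight, 22 mm wide (y), 24 mm high, free to grip over 140 mm about its middle, open space under it. Loaded, the tote balances at the middle of the bar.
- tote_floor (a point): Middle of the tote's floor, 145 mm below the handle, same axes. Tray 270 (x) by 256 (y) mm, walls 50 mm high, floor 5 mm thick. A thin 50 mm web under the bar parts it into two open bays, +y and -y: one holds the carton, the other the jar, each about 78 mm from the bar's line and half-way along it; which is which changes. A tape roll 24 mm high also lies near its -x end.
- carton_in_mid (a point): Centre (half-way up) of the closed brown carton standing in the tote, 48 (x) by 60 (y) by 34 (z) mm, 0.09 kg, loose on the tote's 5 mm floor; z up.
- carton_a_mid (a point): Centre (half-way up) of one loose closed brown carton on the bench, same 48 (x) by 60 (y) by 34 (z) mm, 0.09 kg; z up. The two loose cartons are alike: either may go first.
- carton_b_mid (a point): Centre (half-way up) of the other loose closed brown carton on the bench, same 48 (x) by 60 (y) by 34 (z) mm, 0.09 kg; z up.
- jar_mid (a point): Centre (half-way up) of the screw-top jar of screws standing in the tote's other bay, 66 mm across, 78 mm high, about 0.27 kg. It stays where it is.
- open_carton_mid (a point): Middle of the small empty open carton with its flaps out (85 by 70 by 55 mm, flaps to 85 mm high), to be left alone.
- glue: White glue bottle, 48 mm across, 130 mm high, to be left alone; origin at the centre of its underside.
- screwdriver: Screwdriver lying on the bench, to be left alone; origin at the underside.
- tape_measure: Tape measure lying flat, 66 by 60 by 36 mm high, to be left alone; origin at the centre of its underside.
- washers: Low stack of large steel washers on the bench between the loose cartons, 38 mm across, 14 mm high, to be left alone; origin at the centre of its underside.
Not all that is in view belongs to the job. What is shaped like the part that bears carton_in_mid but red is not meant. Leave any green look-alike of the part that bears carton_a_mid alone.

How it is judged:
On the way, in this order (a step that is already met when the one before it is completed fails the run):
1. one loose carton is lowered onto the carton in the tote, not dropped (((horizontal distance between carton_a_mid and carton_in_mid below 0.02 m and z of carton_a_mid in the frame of carton_in_mid between 0.03 and 0.044 m and contact force between carton_a and the fingers above 0.3 N) or (horizontal distance between carton_b_mid and carton_in_mid below 0.02 m and z of carton_b_mid in the frame of carton_in_mid between 0.03 and 0.044 m and contact force between carton_b and the fingers above 0.3 N))), for 0.05 s.
2. it sits squarely there, let go (((x of carton_a_mid in the frame of carton_in_mid between -0.01 and 0.01 m and y of carton_a_mid in the frame of carton_in_mid between -0.01 and 0.01 m and z of carton_a_mid in the frame of carton_in_mid between 0.03 and 0.038 m and angle between the x axis of carton_a_mid and the x axis of carton_in_mid, either way round below 0.16 rad and contact force between carton_a and the fingers below 0.05 N and linear speed of carton_a below 0.03 m/s) or (x of carton_b_mid in the frame of carton_in_mid between -0.01 and 0.01 m and y of carton_b_mid in the frame of carton_in_mid between -0.01 and 0.01 m and z of carton_b_mid in the frame of carton_in_mid between 0.03 and 0.038 m and angle between the x axis of carton_b_mid and the x axis of carton_in_mid, either way round below 0.16 rad and contact force between carton_b and the fingers below 0.05 N and linear speed of carton_b below 0.03 m/s))), for 0.2 s.
3. the other carton is lowered onto the second one, not dropped (((x of carton_a_mid in the frame of carton_in_mid between -0.01 and 0.01 m and y of carton_a_mid in the frame of carton_in_mid between -0.01 and 0.01 m and z of carton_a_mid in the frame of carton_in_mid between 0.03 and 0.038 m and angle between the x axis of carton_a_mid and the x axis of carton_in_mid, either way round below 0.16 rad and horizontal distance between carton_b_mid and carton_a_mid below 0.02 m and z of carton_b_mid in the frame of carton_a_mid between 0.03 and 0.044 m and contact force between carton_b and the fingers above 0.3 N) or (x of carton_b_mid in the frame of carton_in_mid between -0.01 and 0.01 m and y of carton_b_mid in the frame of carton_in_mid between -0.01 and 0.01 m and z of carton_b_mid in the frame of carton_in_mid between 0.03 and 0.038 m and angle between the x axis of carton_b_mid and the x axis of carton_in_mid, either way round below 0.16 rad and horizontal distance between carton_a_mid and carton_b_mid below 0.02 m and z of carton_a_mid in the frame of carton_b_mid between 0.03 and 0.044 m and contact force between carton_a and the fingers above 0.3 N))), for 0.05 s.
4. the column of three stands square, let go, the tote still on the bench (((x of carton_a_mid in the frame of carton_in_mid between -0.01 and 0.01 m and y of carton_a_mid in the frame of carton_in_mid between -0.01 and 0.01 m and z of carton_a_mid in the frame of carton_in_mid between 0.03 and 0.038 m and angle between the x axis of carton_a_mid and the x axis of carton_in_mid, either way round below 0.16 rad and x of carton_b_mid in the frame of carton_a_mid between -0.01 and 0.01 m and y of carton_b_mid in the frame of carton_a_mid between -0.01 and 0.01 m and z of carton_b_mid in the frame of carton_a_mid between 0.03 and 0.038 m and angle between the x axis of carton_b_mid and the x axis of carton_a_mid, either way round below 0.16 rad) or (x of carton_b_mid in the frame of carton_in_mid between -0.01 and 0.01 m and y of carton_b_mid in the frame of carton_in_mid between -0.01 and 0.01 m and z of carton_b_mid in the frame of carton_in_mid between 0.03 and 0.038 m and angle between the x axis of carton_b_mid and the x axis of carton_in_mid, either way round below 0.16 rad and x of carton_a_mid in the frame of carton_b_mid between -0.01 and 0.01 m and y of carton_a_mid in the frame of carton_b_mid between -0.01 and 0.01 m and z of carton_a_mid in the frame of carton_b_mid between 0.03 and 0.038 m and angle between the x axis of carton_a_mid and the x axis of carton_b_mid, either way round below 0.16 rad)) and contact force between each of carton_a, carton_b and the fingers below 0.05 N and linear speed of each of carton_a, carton_b below 0.03 m/s and height (world z) of tote_handle below 0.165 m), for 0.2 s.
At the end, for the whole second after the job is handed in: The three cartons stand in one column in the tote (each within 10 mm and 9 degrees of the one below), the jar upright in its bay; the fingers hold the tote with its underside 60 to 160 mm above the bench, level within 5.7 degrees and still, touching none of the other things on the bench (((x of carton_a_mid in the frame of carton_in_mid between -0.01 and 0.01 m and y of carton_a_mid in the frame of carton_in_mid between -0.01 and 0.01 m and z of carton_a_mid in the frame of carton_in_mid between 0.03 and 0.038 m and angle between the x axis of carton_a_mid and the x axis of carton_in_mid, either way round below 0.16 rad and x of carton_b_mid in the frame of carton_a_mid between -0.01 and 0.01 m and y of carton_b_mid in the frame of carton_a_mid between -0.01 and 0.01 m and z of carton_b_mid in the frame of carton_a_mid between 0.03 and 0.038 m and angle between the x axis of carton_b_mid and the x axis of carton_a_mid, either way round below 0.16 rad) or (x of carton_b_mid in the frame of carton_in_mid between -0.01 and 0.01 m and y of carton_b_mid in the frame of carton_in_mid between -0.01 and 0.01 m and z of carton_b_mid in the frame of carton_in_mid between 0.03 and 0.038 m and angle between the x axis of carton_b_mid and the x axis of carton_in_mid, either way round below 0.16 rad and x of carton_a_mid in the frame of carton_b_mid between -0.01 and 0.01 m and y of carton_a_mid in the frame of carton_b_mid between -0.01 and 0.01 m and z of carton_a_mid in the frame of carton_b_mid between 0.03 and 0.038 m and angle between the x axis of carton_a_mid and the x axis of carton_b_mid, either way round below 0.16 rad)) and contact force between each of carton_a, carton_b, carton_in and the fingers below 0.05 N and linear speed of each of carton_a, carton_b below 0.03 m/s and z of carton_in_mid in the frame of tote_handle between -0.138 and -0.118 m and z of jar_mid in the frame of tote_handle between -0.116 and -0.096 m and angle between jar_mid's own z axis and vertical below 0.2 rad and height (world z) of tote_handle between 0.21 and 0.31 m and angle between tote_handle's own z axis and vertical below 0.1 rad and linear speed of tote below 0.02 m/s and angular speed of tote below 0.1 rad/s and contact force between tote and the fingers above 2 N and contact force between tote and open_carton below 0.05 N and contact force between tote and glue below 0.05 N and contact force between tote and screwdriver below 0.05 N and contact force between tote and tape_measure below 0.05 N and contact force between tote and washers below 0.05 N); the arm keeps its last pose, push and grip.
It fails at once if another thing on the bench was knocked away (distance of any of open_carton_mid, glue, tape_measure, washers from where it was at the start of the episode above 0.03 m or distance of screwdriver from where it was at the start of the episode above 0.04 m).
It fails at once if the tote was tipped (angle between tote_handle's own z axis and vertical above 0.22 rad).
It fails at once if the jar was tipped over (angle between jar_mid's own z axis and vertical above 0.5 rad).
It also fails if it takes over 72 s, if anything falls off the work surface, if the arm or the gripper's body presses on something with over 40 N, if the wrist force passes 120 N, or if a joint passes its speed limit or range.

### The arm

A 6-joint arm with a two-finger parallel gripper is mounted at the origin on the work surface. World frame = base frame: x ahead of the robot, y to its left, z up, the work surface at z = 0. Lengths are in m, angles in rad, forces in N, time in s.
With the tool pointing down it reaches from about 0.3 to 0.775 m from the base axis. Payload 14.6 kg.
Tool frame: the origin (TCP) lies at the very end of the fingers, on their centre line; the grasp point (between the pads) lies 19 mm behind it; z points along the fingers, y is the line along which they close (so a half turn about z gives the same grasp; the last joint's range is limited). The gripper opens to 94 mm and grips with 3 to 60 N. Pads are 16 mm wide; open, the fingers measure 119 mm over their backs; the gripper's body (75 mm by 177 mm) begins 78 mm behind the grasp point.
Start: joints at [1.07, 0.3, 1.521, -0, 1.321, -0.067], TCP at [0.231, 0.499, 0.205] pointing down, gripper open.
Joint ranges: [-3.03, 3.03], [-0.79, 2.21], [0.23, 2.52], [-1.04, 4.18], [0, 3.07], [-2.55, 2.55]. Speed limits (rad/s): [2.22, 2.22, 2.57, 3.14, 3.14, 3.14].

### API

Orientations are given as [roll, pitch, yaw] about the fixed x, y, z axes, in that order (R = Rz(yaw) Ry(pitch) Rx(roll)).
In Python, from station import ctrl gives the robot as it stands.
- The arm moves only by the tool carry_out, never from a script. Its argument "motion" is text: rows parted by semicolons, each of 7 numbers parted by spaces: the shift along the world's x, y, z in m, then the turn, a rotation vector about the world's x, y, z in degrees, then the closure in counts, from 0 (fully open) to 255 (shut). In form: dx dy dz wx wy wz hand; .... A call has 1 to 20 rows; each row shifts and turns the commanded pose from where the row before left it; what a row does not reach is not made up. A row lasts 1/12 s, in which the tool goes at most 41.7 mm and 7.16 degrees, less where a joint would pass 70% of its speed; a pose out of reach is approached as far as the arm can. A call is refused whole if a number of a shift passes 0.0417 or a number of a turn 7.16, either way. A call with a gripper value outside its range is refused whole. The fingers move at their own pace and stop on an object; "grip_force" is the grip in N (left out, the last holds). Time passes only in rows, so rows that do not move let the fingers close. It gives the time, the measured TCP pose, the force, the opening and the grip force at its end, in the units of the state.
- ctrl.get_obs(): the state, without advancing time (a new reading comes with each control period).
- ctrl.camera(name): name is "side" or "top" or "wrist"; returns a dict with "pixels" (480x640x3 uint8, red, green, blue), "range_z" (480x640 float32, m along the optical axis (not along the pixel's ray), 0 where there is no reading), "K" (3x3 intrinsics, pixels), "position" and "attitude" of the camera in the world. Camera axes: x right, y up, looking along -z (the intrinsics and any distortion apply to the point x, -y, -z); pixel columns grow to the right and rows downward; lengths in m; the calibration is good to about 2 mm. A picture is of the moment at which its call begins.
- ctrl.hand_in(): hands the job in; it is judged then, once.
The state is a dict: "time_s": time; "qpos": joint angles; "joint_vel": joint speeds; "tau": joint torques, N m; "ee_pos": TCP position; "eef_rot": TCP orientation; "force": force on the tool from outside, world axes, zero at the start; "moment": the same for the moment, N m; "grip_width": finger opening in m; "grip_force": force on a finger pad.
Only numpy, scipy, OpenCV 4.12 (cv2) and the standard library are available. Lean on these libraries where they do the work, as an engineer would, in place of code of your own. Each camera call takes 0.05 s, during which the arm holds its last target. There are 200 camera calls.

## Working session

There is one attempt and no reset: what is moved stays moved. The work goes in short steps, Python scripts to look and compute and a tool call to move; the robot and the scene stay as the last step left them, time stands still between calls to the robot, and variables do not carry over. Pictures are saved under pics/ and viewed, at most 10 in all, crops included, and the job is handed in when it is done.

Besides the shell and the picture viewer there is one more tool, called after "Request:" in YAML: its name, and indented under it one key for each argument. carry_out: Moves the arm, as the interface text tells. Its arguments: {"type":"object","properties":{"motion":{"type":"string"},"grip_force":{"type":"number"}},"required":["motion"]}

```bash
mkdir -p pics; cat > h.py <<'E'
import numpy as np, cv2
from station import ctrl
def cam(n):
    c=ctrl.camera(n); np.savez(''+n+'.npz',**{k:np.array(v) for k,v in c.items()}); return c
def save(c,f,crop=None):
    im=c['pixels'][:,:,::-1]
    if crop: im=im[crop[0]:crop[1],crop[2]:crop[3]]
    cv2.imwrite('pics/'+f,im)
def Rm(a):
    a=np.array(a,float)
    if a.shape==(3,3): return a
    from scipy.spatial.transform import Rotation as R
    return R.from_euler('xyz',a).as_matrix() if a.size==3 else R.from_quat(a).as_matrix()
def cloud(c):
    K=np.array(c['K']);v,u=np.mgrid[0:480,0:640];z=np.array(c['range_z'])
    p=np.stack([(u-K[0,2])/K[0,0]*z,-(v-K[1,2])/K[1,1]*z,-z],-1)
    P=p@Rm(c['attitude']).T+np.array(c['position']); P[z<=0]=np.nan
    return P
E
python3 - <<'E'
from h import *
for n in('top','side'):
    c=cam(n);save(c,n+'0.png');print(n,c.keys(),c['K'],c['position'],c['attitude'])
print(ctrl.get_obs())
E
```

```text
top dict_keys(['pixels', 'range_z', 'K', 'position', 'attitude']) [[529.28483535   0.         310.20576019]
 [  0.         529.28483535 246.42071597]
 [  0.           0.           1.        ]] [ 0.41985166 -0.1667638   1.09711967] [ 0.10795918  0.02428987 -1.58810096]
side dict_keys(['pixels', 'range_z', 'K', 'position', 'attitude']) [[565.77482516   0.         313.32348015]
 [  0.         565.77482516 234.3958052 ]
 [  0.           0.           1.        ]] [ 0.43799625 -0.83673122  0.93516481] [ 0.700914   -0.0161174  -0.12325652]
{'time_s': 0.1, 'qpos': array([ 1.07043584e+00,  3.00421522e-01,  1.52152252e+00, -2.58894125e-05,
        1.32068184e+00, -6.66269004e-02]), 'joint_vel': array([-6.72095257e-04, -2.98076871e-04, -7.32140224e-04, -3.53749494e-05,
        1.17692205e-03, -8.03497128e-04]), 'tau': array([ 1.86628225e-03, -5.32637107e+01, -3.53289592e+01,  7.09380442e-02,
        2.34230363e-02, -4.07559980e-05]), 'ee_pos': array([0.23105397, 0.49885619, 0.20493829]), 'eef_rot': array([-3.14056004e+00, -4.37688092e-05,  2.70786547e+00]), 'force': array([ 0.78269573, -0.11147619, -0.84384142]), 'moment': array([-0.00238735,  0.00034295, -0.05822829]), 'grip_force': 0.0, 'grip_width': 0.09401715007730117}
```

View pics/top0.png

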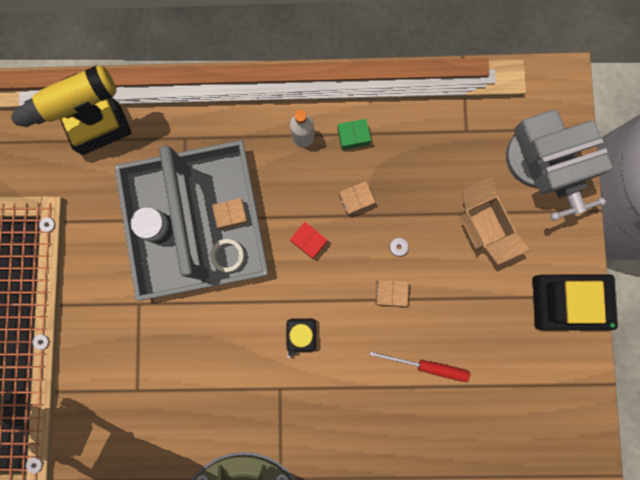

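View pics/side0.png

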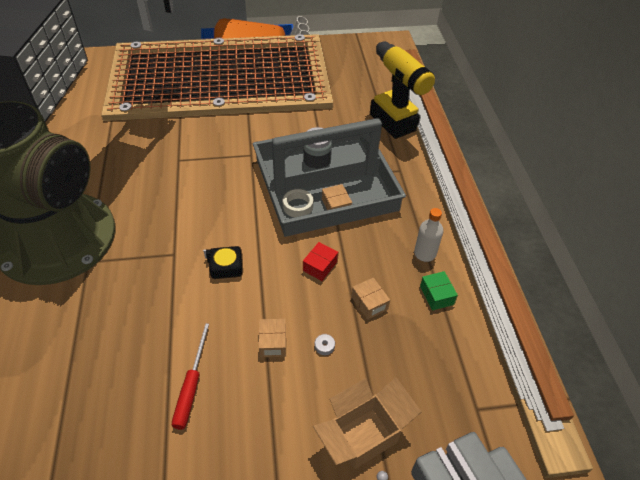

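Top view: loose cartons at (357,198) and (392,293), tote carton at (229,213), bar from (172,155) to (188,270), jar at (150,224), washers at (399,246), and red and green decoys at (309,240) and (354,134). The side view agrees: loose cartons at (370,298) and (272,338), tote carton at (337,197).

```bash
cat >> h.py <<'E'
def rect(P,win,zlo,zhi,lab):
    """min-area rectangle of the points of a window (u0,u1,v0,v1) between two heights"""
    u0,u1,v0,v1=win; Q=P[v0:v1,u0:u1]
    m=(Q[...,2]>zlo)&(Q[...,2]<zhi)
    n,L,st,_=cv2.connectedComponentsWithStats(m.astype(np.uint8)); k=1+np.argmax(st[1:,4])
    q=Q[L==k]; (c,s,a)=cv2.minAreaRect((q[:,:2]*1000).astype(np.float32))
    s=np.array(s); 
    if s[0]<s[1]: s=s[::-1]; a+=90     # a = direction of long side
    a=(a+90)%180-90
    print(lab,'centre',np.round(np.array(c)/1000,4),'size',np.round(s,1),'long side deg',round(a,1),'z med %.4f'%np.median(q[:,2]),'n',len(q),'meanxy',q[:,:2].mean(0).round(4))
E
python3 - <<'E'
from h import *
T=cloud(np.load('top.npz'));S=cloud(np.load('side.npz'))
print('bench z',np.nanmedian(T[380:400,250:270,2]),np.nanmedian(S[290:310,120:160,2]))
rect(T,(335,380,178,220),.026,.045,'A top');rect(S,(345,395,275,322),.026,.045,'A side')
rect(T,(370,415,275,312),.026,.045,'B top');rect(S,(252,292,315,362),.026,.045,'B side')
rect(T,(208,250,193,238),.030,.05,'IN top');rect(S,(320,355,180,212),.030,.05,'IN side')
rect(T,(155,215,140,290),.135,.175,'bar top');rect(S,(260,390,110,180),.135,.175,'bar side')
rect(T,(125,175,200,250),.07,.1,'jar top')
rect(T,(110,275,130,305),.044,.062,'walls top')
rect(T,(280,325,105,150),.05,.15,'glue');rect(T,(385,415,232,262),.008,.03,'washers')
rect(T,(205,250,236,276),.018,.04,'tape')
c=cam('wrist');save(c,'w0.png')
E
```

```text
bench z 0.0003594616929747385 -0.0021011224880056467
A top centre [ 0.6352 -0.2398] size [60.4 48.9] long side deg -68.3 z med 0.0341 n 707 meanxy [ 0.6345 -0.2398]
A side centre [ 0.6381 -0.2417] size [62.9 51. ] long side deg -67.2 z med 0.0324 n 710 meanxy [ 0.6376 -0.2432]
B top centre [ 0.4396 -0.3053] size [60.8 47.9] long side deg 85.0 z med 0.0344 n 743 meanxy [ 0.4396 -0.3049]
B side centre [ 0.4424 -0.3065] size [63.7 47.8] long side deg 84.7 z med 0.0322 n 817 meanxy [ 0.4425 -0.3086]
IN top centre [0.6079 0.0209] size [60.4 49.2] long side deg -78.0 z med 0.0390 n 716 meanxy [0.6072 0.0203]
IN side centre [0.6072 0.0074] size [91.3 62. ] long side deg -83.4 z med 0.0374 n 566 meanxy [0.6112 0.0109]
bar top centre [0.5939 0.0974] size [243.4  23.5] long side deg 10.3 z med 0.1610 n 1802 meanxy [0.5907 0.0948]
bar side centre [0.5962 0.0948] size [244.1  27.2] long side deg 10.4 z med 0.1564 n 1467 meanxy [0.5936 0.0897]
jar top centre [0.5836 0.1744] size [61.8 60.6] long side deg 68.4 z med 0.0830 n 811 meanxy [0.583  0.1732]
walls top centre [0.5944 0.0984] size [283.2 269.6] long side deg 10.2 z med 0.0517 n 2770 meanxy [0.5881 0.1011]
glue centre [ 0.7707 -0.131 ] size [46.7 40.3] long side deg -86.3 z med 0.0903 n 565 meanxy [ 0.7664 -0.1316]
washers centre [ 0.5339 -0.3247] size [36.7 35.9] long side deg 11.6 z med 0.0141 n 251 meanxy [ 0.5339 -0.3243]
tape centre [0.522  0.0272] size [66.1 65.8] long side deg -88.0 z med 0.0289 n 439 meanxy [0.5221 0.027 ]
```

The bar top is at 0.161 m, the loose tops at 0.034 m and the tote carton's top at 0.039 m, matching the text. I'll take B at (0.441,-0.306) first, with the fingers closing along the carton's x axis (-5°).

Request:
carry_out:
  motion: "0.0105 -0.0402 0 0 0 -3.5 0;0.0105 -0.0402 0 0 0 -3.5 0;0.0105 -0.0402 0 0 0 -3.5 0;0.0105 -0.0402 0 0 0 -3.5 0;0.0105 -0.0402 0 0 0 -3.5 0;0.0105 -0.0402 0 0 0 -3.5 0;0.0105 -0.0402 0 0 0 -3.5 0;0.0105 -0.0402 0 0 0 -3.5 0;0.0105 -0.0402 0 0 0 -3.5 0;0.0105 -0.0402 0 0 0 -3.5 0;0.0105 -0.0402 0 0 0 -3.5 0;0.0105 -0.0402 0 0 0 -3.5 0;0.0105 -0.0402 0 0 0 -3.5 0;0.0105 -0.0402 0 0 0 -3.5 0;0.0105 -0.0402 0 0 0 -3.5 0;0.0105 -0.0402 0 0 0 -3.5 0;0.0105 -0.0402 0 0 0 -3.5 0;0.0105 -0.0402 0 0 0 -3.5 0;0.0105 -0.0402 0 0 0 -3.5 0;0.0105 -0.0402 0 0 0 -3.5 0"
  grip_force: 12

```text
time_s: 1.82
ee_pos: [0.4411, -0.3072, 0.2051]
eef_rot: [-3.141, -0.0, 1.483]
force: [0.4, 0.2, 0.6]
grip_width: 0.0941
grip_force: 0.0
```

```bash
python3 - <<'E'
from h import *
c=cam('wrist');save(c,'w1.png');print(c['position'],c['attitude'],c['K'][0,0])
P=cloud(c); P[...,2][(np.hypot(P[...,0]-.441,P[...,1]+.306)>.06)]=np.nan
rect(P,(0,640,0,480),.026,.045,'B wrist')
print(ctrl.get_obs()['ee_pos'],ctrl.get_obs()['eef_rot'])
E
```

```text
[ 0.4480992  -0.23520769  0.38355039] [-2.47799596e-01  1.32388408e-04 -8.77579395e-02] 331.3358907845134
B wrist centre [ 0.4415 -0.3039] size [59.9 47.9] long side deg 85.4 z med 0.0332 n 2446 meanxy [ 0.4417 -0.3034]
[ 0.44181126 -0.31234735  0.20410979] [-3.14071098e+00  6.03067817e-04  1.47543919e+00]
```

View pics/w1.png

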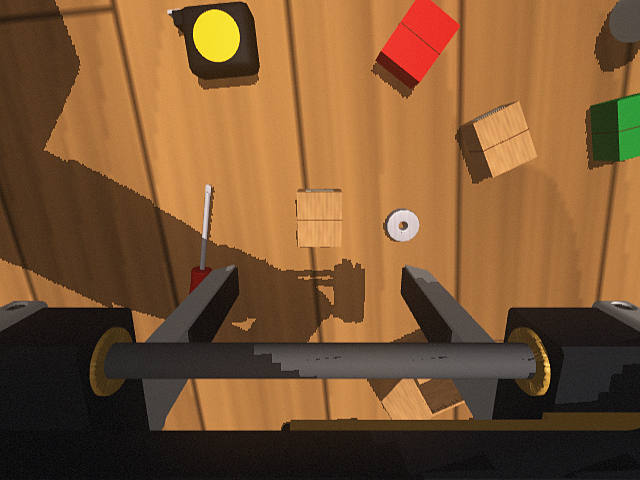

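The wrist view shows carton B at (319,218), square between the open fingers, with the washers at (403,225) to the right and the screwdriver at (205,230) to the left, both clear. B is at (0.4415,-0.305), so I go straight down.

Request:
carry_out:
  motion: "0 0 0 0 0 0 50;0 0 -0.02 0 0 0 50;0 0 -0.03 0 0 0 50;0 0 -0.03 0 0 0 50;0 0 -0.03 0 0 0 50;0 0 -0.03 0 0 0 50;0 0 -0.025 0 0 0 50;0 0 -0.015 0 0 0 50;0 0 -0.01 0 0 0 50;0 0 -0.005 0 0 0 50;0 0 0 0 0 0 50;0 0 0 0 0 0 50;0 0 0 0 0 0 255;0 0 0 0 0 0 255;0 0 0 0 0 0 255;0 0 0 0 0 0 255;0 0 0 0 0 0 255;0 0 0 0 0 0 255;0 0 0 0 0 0 255;0 0 0 0 0 0 255"
  grip_force: 12

```text
time_s: 3.53
ee_pos: [0.4413, -0.3051, 0.0108]
eef_rot: [3.141, 0.0, 1.486]
force: [-2.6, 1.1, 6.1]
grip_width: 0.0477
grip_force: 12.0
```

Gripped at 47.7 mm. I'll lift and move to a hover short of the tote carton, turning to 12°.

Request:
carry_out:
  motion: "0 0 0.015 0 0 0 255;0 0 0.025 0 0 0 255;0 0 0.03 0 0 0 255;0 0 0.03 0 0 0 255;0 0 0.025 0 0 0 255;0 0 0.015 0 0 0 255;0.0155 0.0198 0 0 0 1.4 255;0.0155 0.0198 0 0 0 1.4 255;0.0155 0.0198 0 0 0 1.4 255;0.0155 0.0198 0 0 0 1.4 255;0.0155 0.0198 0 0 0 1.4 255;0.0155 0.0198 0 0 0 1.4 255;0.0155 0.0198 0 0 0 1.4 255;0.0155 0.0198 0 0 0 1.4 255;0.0155 0.0198 0 0 0 1.4 255;0.0155 0.0198 0 0 0 1.4 255;0.0155 0.0198 0 0 0 1.4 255;0.0155 0.0198 0 0 0 1.4 255;0 0 0 0 0 0 255;0 0 0 0 0 0 255"

```text
time_s: 5.2
ee_pos: [0.6272, -0.0665, 0.1496]
eef_rot: [-3.141, -0.0, 1.781]
force: [-0.4, -0.2, -1.3]
grip_width: 0.0478
grip_force: 12.0
```

```bash
python3 - <<'E'
from h import *
c=cam('wrist');save(c,'w2.png')
P=cloud(c); Q=P.copy();Q[...,2][(np.hypot(P[...,0]-.607,P[...,1]-.02)>.05)]=np.nan
rect(Q,(0,640,0,480),.030,.045,'IN wrist')
o=ctrl.get_obs();print(o['ee_pos'],o['eef_rot'],o['grip_width'])
Q=P.copy();Q[...,2][(np.hypot(P[...,0]-o['ee_pos'][0],P[...,1]-o['ee_pos'][1])>.045)]=np.nan
rect(Q,(0,640,0,480),.157,.18,'held top')
E
```

```text
IN wrist centre [0.6098 0.0224] size [59.9 48.3] long side deg -77.9 z med 0.0382 n 4352 meanxy [0.6096 0.023 ]
[ 0.62686834 -0.06733896  0.14985349] [-3.14059262e+00 -2.17292202e-04  1.77950771e+00] 0.04789714464527978
held top centre [ 0.6275 -0.0633] size [72.1 56.6] long side deg 12.1 z med 0.1720 n 11184 meanxy [ 0.6269 -0.0603]
```

View pics/w2.png

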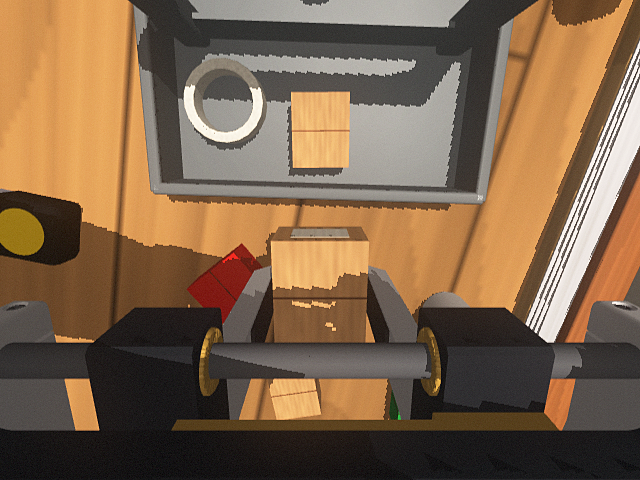

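The wrist view shows the tote carton at (320,130), the held carton below it with its front top edge at row ~240, and the tape roll at (225,100). I'll locate the held carton's front edge to get its offset in the grasp.

```bash
python3 - <<'E'
from h import *
c=np.load('wrist.npz');P=cloud(c)
for v in range(226,262,3): print(v,P[v,320].round(4))
d=np.array([-np.sin(np.radians(12)),np.cos(np.radians(12))]);t=np.array([.6270,-.0672])
m=(abs(P[...,2]-.172)<.003);m[262:]=0;m[:,:285]=0;m[:,355:]=0
e=(P[m][:,:2]-t)@d; print('front edge along y',np.percentile(e,[95,98,99.5]))
print(np.median(P[m][:,2]))
E
```

```text
226 [ 0.6285 -0.0659 -0.0017]
229 [ 0.622  -0.0361  0.1466]
232 [ 0.622  -0.0358  0.155 ]
235 [ 0.622  -0.0358  0.1618]
238 [ 0.6221 -0.0364  0.1658]
241 [ 0.622  -0.0361  0.1726]
244 [ 0.6223 -0.0375  0.1729]
247 [ 0.6227 -0.0394  0.1716]
250 [ 0.623  -0.0407  0.1723]
253 [ 0.6234 -0.0424  0.1715]
256 [ 0.6237 -0.0438  0.1719]
259 [ 0.624  -0.0454  0.1717]
front edge along y [0.03124956 0.03142038 0.03156917]
0.17202739158173894
```

Held centre to tote-carton centre is (-0.0184, +0.0877). I'll move over and descend to just above contact.

Request:
carry_out:
  motion: "-0.0046 0.0219 0 0 0 0 255;-0.0046 0.0219 0 0 0 0 255;-0.0046 0.0219 0 0 0 0 255;-0.0046 0.0219 0 0 0 0 255;0 0 0 0 0 0 255;0 0 -0.02 0 0 0 255;0 0 -0.025 0 0 0 255;0 0 -0.02 0 0 0 255;0 0 -0.015 0 0 0 255;0 0 -0.01 0 0 0 255;0 0 -0.004 0 0 0 255;0 0 -0.002 0 0 0 255;0 0 0 0 0 0 255;0 0 0 0 0 0 255"

```text
time_s: 6.42
ee_pos: [0.6092, 0.02, 0.0554]
eef_rot: [3.14, 0.0, 1.779]
force: [0.7, -0.6, -0.8]
grip_width: 0.048
grip_force: 12.0
```

Request:
carry_out:
  motion: "0 0 -0.001 0 0 0 255;0 0 -0.001 0 0 0 255;0 0 -0.001 0 0 0 255;0 0 0 0 0 0 255;0 0 0 0 0 0 255"

```text
time_s: 6.83
ee_pos: [0.6088, 0.0203, 0.0515]
eef_rot: [-3.142, -0.0, 1.779]
force: [-0.2, -0.5, -0.7]
grip_width: 0.0478
grip_force: 12.0
```

Request:
carry_out:
  motion: "0 0 -0.0007 0 0 0 255;0 0 0 0 0 0 255;0 0 -0.0006 0 0 0 255;0 0 0 0 0 0 255;0 0 0 0 0 0 255"

```text
time_s: 7.25
ee_pos: [0.6087, 0.0203, 0.0501]
eef_rot: [-3.141, -0.0, 1.779]
force: [-0.1, 0.2, -0.9]
grip_width: 0.0478
grip_force: 12.0
```

Request:
carry_out:
  motion: "0 0 -0.0005 0 0 0 255;0 0 0 0 0 0 255;0 0 0 0 0 0 255"

```text
time_s: 7.5
ee_pos: [0.6088, 0.0203, 0.0498]
eef_rot: [3.141, 0.0, 1.779]
force: [-0.5, 0.4, 1.7]
grip_width: 0.0478
grip_force: 12.0
```

Request:
carry_out:
  motion: "0 0 -0.0005 0 0 0 255;0 0 0 0 0 0 255;0 0 0 0 0 0 255"

```text
time_s: 7.75
ee_pos: [0.6088, 0.0203, 0.0498]
eef_rot: [3.141, 0.0, 1.779]
force: [-3.2, -0.3, 6.3]
grip_width: 0.0479
grip_force: 12.0
```

Contact at 6 N. I'll release and rise.

Request:
carry_out:
  motion: "0 0 0 0 0 0 110;0 0 0 0 0 0 100;0 0 0 0 0 0 80;0 0 0 0 0 0 60;0 0 0 0 0 0 60;0 0 0 0 0 0 60;0 0 0.005 0 0 0 60;0 0 0.015 0 0 0 60;0 0 0.025 0 0 0 60;0 0 0.03 0 0 0 60;0 0 0.025 0 0 0 60;0.0042 -0.02 0 0 0 0 60;0.0042 -0.02 0 0 0 0 60;0.0042 -0.02 0 0 0 0 60;0.0042 -0.02 0 0 0 0 60;0 0 0 0 0 0 60;0 0 0 0 0 0 60"

```text
time_s: 9.17
ee_pos: [0.6255, -0.0604, 0.1493]
eef_rot: [-3.142, -0.0, 1.778]
force: [0.5, 0.7, 0.3]
grip_width: 0.072
grip_force: 0.0
```

```bash
python3 - <<'E'
from h import *
c=cam('wrist');P=cloud(c);P[...,2][(np.hypot(P[...,0]-.609,P[...,1]-.022)>.05)]=np.nan
rect(P,(0,640,0,480),.064,.085,'second wrist')
c=cam('top');T=cloud(c);rect(T,(205,255,190,240),.064,.085,'second top')
rect(T,(335,380,178,220),.026,.045,'A top')
rect(T,(155,215,140,290),.135,.175,'bar top')
print(ctrl.get_obs()['ee_pos'])
E
```

```text
second wrist centre [0.6096 0.021 ] size [59.9 48.2] long side deg -78.1 z med 0.0722 n 5501 meanxy [0.6095 0.0218]Traceback (most recent call last):
  File "<stdin>", line 4, in <module>
  File "h.py", line 23, in rect
    n,L,st,_=cv2.connectedComponentsWithStats(m.astype(np.uint8)); k=1+np.argmax(st[1:,4])
                                                                       ~~~~~~~~~^^^^^^^^^^
    return _wrapfunc(a, 'argmax', axis=axis, out=out, **kwds)
    return bound(*args, **kwds)
ValueError: attempt to get argmax of an empty sequence
```

The second carton sits within 1.5 mm and 0.2° of the first. Next is carton A.

Request:
carry_out:
  motion: "0.00145 -0.0224 0.006 0 0 1.25 20;0.00145 -0.0224 0.006 0 0 1.25 20;0.00145 -0.0224 0.006 0 0 1.25 20;0.00145 -0.0224 0.006 0 0 1.25 20;0.00145 -0.0224 0.006 0 0 1.25 20;0.00145 -0.0224 0.006 0 0 1.25 20;0.00145 -0.0224 0.006 0 0 1.25 20;0.00145 -0.0224 0.006 0 0 1.25 20;0 0 0 0 0 0 20;0 0 0 0 0 0 20;0 0 0 0 0 0 20"

```text
time_s: 10.18
ee_pos: [0.6372, -0.2376, 0.1969]
eef_rot: [-3.141, -0.001, 1.954]
force: [0.6, -0.0, 0.1]
grip_width: 0.0867
grip_force: 0.0
```

```bash
python3 - <<'E'
from h import *
c=cam('wrist');P=cloud(c);P[...,2][(np.hypot(P[...,0]-.637,P[...,1]+.24)>.055)]=np.nan
rect(P,(0,640,0,480),.026,.045,'A wrist')
o=ctrl.get_obs();print(o['ee_pos'],np.degrees(o['eef_rot'])[2]-90)
T=cloud(cam('top'));rect(T,(205,255,190,240),.064,.085,'second top');rect(T,(155,215,140,290),.135,.175,'bar top')
E
```

```text
A wrist centre [ 0.6371 -0.2389] size [60.6 48.2] long side deg -68.6 z med 0.0332 n 2564 meanxy [ 0.6369 -0.2378]
[ 0.63727273 -0.23744675  0.19688146] 22.00223364585466
second top centre [0.6078 0.0194] size [61.2 49.2] long side deg -78.5 z med 0.0730 n 773 meanxy [0.6072 0.0191]
bar top centre [0.5938 0.0973] size [243.4  23.6] long side deg 10.5 z med 0.1611 n 1799 meanxy [0.5908 0.0948]
```

Request:
carry_out:
  motion: "0 -0.002 -0.015 0 0 -0.3 20;0 0 -0.025 0 0 0 20;0 0 -0.03 0 0 0 20;0 0 -0.03 0 0 0 20;0 0 -0.03 0 0 0 20;0 0 -0.025 0 0 0 20;0 0 -0.017 0 0 0 20;0 0 -0.01 0 0 0 20;0 0 -0.004 0 0 0 20;0 0 0 0 0 0 20;0 0 0 0 0 0 20;0 0 0 0 0 0 255;0 0 0 0 0 0 255;0 0 0 0 0 0 255;0 0 0 0 0 0 255;0 0 0 0 0 0 255;0 0 0 0 0 0 255;0 0 0 0 0 0 255;0 0 0 0 0 0 255;0 0 0 0 0 0 255"
  grip_force: 12

```text
time_s: 11.95
ee_pos: [0.6372, -0.241, 0.0112]
eef_rot: [3.142, 0.0, 1.949]
force: [-0.9, -0.4, 1.2]
grip_width: 0.048
grip_force: 12.0
```

Request:
carry_out:
  motion: "0 0 0.015 0 0 0 255;0 0 0.025 0 0 0 255;0 0 0.03 0 0 0 255;0 0 0.03 0 0 0 255;0 0 0.03 0 0 0 255;0 0 0.02 0 0 0 255;-0.001 0.0174 0 0 0 -0.97 255;-0.001 0.0174 0 0 0 -0.97 255;-0.001 0.0174 0 0 0 -0.97 255;-0.001 0.0174 0 0 0 -0.97 255;-0.001 0.0174 0 0 0 -0.97 255;-0.001 0.0174 0 0 0 -0.97 255;-0.001 0.0174 0 0 0 -0.97 255;-0.001 0.0174 0 0 0 -0.97 255;-0.001 0.0174 0 0 0 -0.97 255;-0.001 0.0174 0 0 0 -0.97 255;0 0 0 0 0 0 255;0 0 0 0 0 0 255;0 0 0 0 0 0 255"

```text
time_s: 13.53
ee_pos: [0.6272, -0.0675, 0.1618]
eef_rot: [3.141, 0.0, 1.78]
force: [-0.4, -0.7, -0.8]
grip_width: 0.0476
grip_force: 12.0
```

```bash
python3 - <<'E'
from h import *
c=cam('wrist');P=cloud(c);o=ctrl.get_obs();t=o['ee_pos'][:2];print(o['ee_pos'],np.degrees(o['eef_rot'])[2]-90)
Q=P.copy();Q[...,2][(np.hypot(P[...,0]-.609,P[...,1]-.022)>.05)]=np.nan
rect(Q,(0,640,0,480),.064,.085,'second wrist')
d=np.array([-np.sin(np.radians(12)),np.cos(np.radians(12))]);x=np.array([d[1],-d[0]])
q=P[225:262,285:355].reshape(-1,3);q=q[(abs(q[:,:2]-t)<.05).all(1)&(q[:,2]>.1)]
e=(q[:,:2]-t)@d;f=np.percentile(e,98);zt=np.median(q[e<f-.004,2])
h=t+d*(f-.03);print('front',f,'top z',zt,'held centre',h)
E
```

```text
[ 0.62719007 -0.06773612  0.16154858] 11.928378929684982
second wrist centre [0.6096 0.0213] size [59.8 48.2] long side deg -78.1 z med 0.0722 n 5098 meanxy [0.6095 0.022 ]
front 0.03296913463821376 top z 0.18373592430763203 held centre [ 0.62657275 -0.06483187]
```

Request:
carry_out:
  motion: "-0.0046 0.0217 0 0 0 0 255;-0.0046 0.0217 0 0 0 0 255;-0.0046 0.0217 0 0 0 0 255;-0.0046 0.0217 0 0 0 0 255;0 0 0 0 0 0 255;0 0 -0.015 0 0 0 255;0 0 -0.02 0 0 0 255;0 0 -0.018 0 0 0 255;0 0 -0.012 0 0 0 255;0 0 -0.006 0 0 0 255;0 0 -0.002 0 0 0 255;0 0 -0.001 0 0 0 255;0 0 -0.001 0 0 0 255;0 0 -0.001 0 0 0 255;0 0 0 0 0 0 255;0 0 0 0 0 0 255"

```text
time_s: 14.92
ee_pos: [0.609, 0.0199, 0.0856]
eef_rot: [3.141, 0.0, 1.779]
force: [0.0, 0.2, -1.3]
grip_width: 0.0477
grip_force: 12.0
```

Request:
carry_out:
  motion: "0 0 -0.0006 0 0 0 255;0 0 0 0 0 0 255;0 0 0 0 0 0 255"

```text
time_s: 15.17
ee_pos: [0.6088, 0.0199, 0.0846]
eef_rot: [3.141, 0.0, 1.779]
force: [0.3, -0.3, -0.8]
grip_width: 0.0479
grip_force: 12.0
```

Request:
carry_out:
  motion: "0 0 -0.0006 0 0 0 255;0 0 0 0 0 0 255;0 0 0 0 0 0 255"

```text
time_s: 15.42
ee_pos: [0.6089, 0.0198, 0.0842]
eef_rot: [3.141, 0.0, 1.779]
force: [-0.8, 0.1, 2.1]
grip_width: 0.0479
grip_force: 12.0
```

Touching. One more small step, then release and back off.

Request:
carry_out:
  motion: "0 0 -0.0004 0 0 0 255;0 0 0 0 0 0 255;0 0 0 0 0 0 255"

```text
time_s: 15.67
ee_pos: [0.6089, 0.0198, 0.0842]
eef_rot: [3.141, 0.0, 1.779]
force: [-3.1, -0.8, 6.3]
grip_width: 0.0482
grip_force: 12.0
```

Request:
carry_out:
  motion: "0 0 0 0 0 0 110;0 0 0 0 0 0 100;0 0 0 0 0 0 80;0 0 0 0 0 0 60;0 0 0 0 0 0 60;0 0 0 0 0 0 60;0 0 0.005 0 0 0 60;0 0 0.015 0 0 0 60;0 0 0.025 0 0 0 60;0 0 0.03 0 0 0 60;0 0 0.03 0 0 0 60;0.0042 -0.02 0 0 0 0 60;0.0042 -0.02 0 0 0 0 60;0.0042 -0.02 0 0 0 0 60;0.0042 -0.02 0 0 0 0 60;0 0 0 0 0 0 60;0 0 0 0 0 0 60"

```text
time_s: 17.08
ee_pos: [0.6255, -0.0607, 0.1887]
eef_rot: [-3.142, -0.0, 1.778]
force: [-0.0, 0.3, 0.4]
grip_width: 0.0718
grip_force: 0.0
```

```bash
python3 - <<'E'
from h import *
c=cam('wrist');P=cloud(c);o=ctrl.get_obs();print(o['ee_pos'],np.degrees(o['eef_rot'])[2]-90)
P[...,2][(np.hypot(P[...,0]-.609,P[...,1]-.022)>.05)]=np.nan
rect(P,(0,640,0,480),.098,.12,'third wrist')
c=cam('side');save(c,'side1.png',(80,260,220,440));S=cloud(c);rect(S,(260,390,110,180),.135,.175,'bar side')
E
```

```text
[ 0.62546693 -0.05993451  0.18866793] 11.918651375626567
third wrist centre [0.6094 0.0223] size [59.5 48.4] long side deg -78.2 z med 0.1062 n 5266 meanxy [0.6092 0.0231]
bar side centre [0.5239 0.0813] size [95.6 27.3] long side deg 12.6 z med 0.1558 n 597 meanxy [0.5207 0.0765]
```

View pics/side1.png

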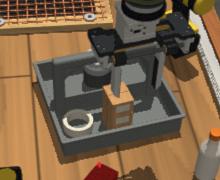

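The third carton is at (0.6094,0.0223), -78.2°, top at 0.106. The crop shows a straight column in the tote at (118,105) with the gripper clear above it. Next I'll turn and move over the handle.

Request:
carry_out:
  motion: "0 0 0.02 0 0 0 60;0 0 0.02 0 0 0 60;-0.0022 0.0112 0 0 0 -6.5 60;-0.0022 0.0112 0 0 0 -6.5 60;-0.0022 0.0112 0 0 0 -6.5 60;-0.0022 0.0112 0 0 0 -6.5 60;-0.0022 0.0112 0 0 0 -6.5 60;-0.0022 0.0112 0 0 0 -6.5 60;-0.0022 0.0112 0 0 0 -6.5 60;-0.0022 0.0112 0 0 0 -6.5 60;-0.0022 0.0112 0 0 0 -6.5 60;-0.0022 0.0112 0 0 0 -6.5 60;-0.0022 0.0112 0 0 0 -6.5 60;-0.0022 0.0112 0 0 0 -6.5 60;-0.0022 0.0112 0 0 0 -6.5 60;-0.0022 0.0112 0 0 0 -6.5 60;0 0 0 0 0 0 60;0 0 0 0 0 0 60"

```text
time_s: 18.68
ee_pos: [0.5945, 0.0975, 0.2288]
eef_rot: [3.142, -0.0, 0.197]
force: [-0.1, -0.7, -0.2]
grip_width: 0.072
grip_force: 0.0
```

```bash
python3 - <<'E'
from h import *
c=cam('wrist');P=cloud(c);o=ctrl.get_obs();print(o['ee_pos'],np.degrees(o['eef_rot'])[2]-90,o['qpos'])
save(c,'w3.png')
Q=P.copy();Q[...,2][(np.hypot(P[...,0]-.594,P[...,1]-.097)>.13)]=np.nan
rect(Q,(0,640,0,480),.15,.175,'bar wrist')
Q=P.copy();Q[...,2][(np.hypot(P[...,0]-.609,P[...,1]-.022)>.05)]=np.nan
rect(Q,(0,640,0,480),.098,.12,'third wrist')
E
```

```text
[0.59463563 0.09695604 0.22869598] -78.74985512521164 [ 1.00870534e-01  4.02573382e-01  1.32933554e+00 -6.12126882e-05
  1.40954810e+00  1.47532462e+00]
bar wrist centre [0.6133 0.1024] size [207.1  22.1] long side deg 10.3 z med 0.1606 n 7519 meanxy [0.6237 0.1043]
third wrist centre [0.609  0.0225] size [60.8 48.6] long side deg -77.9 z med 0.1062 n 3360 meanxy [0.61   0.0234]
```

View pics/w3.png

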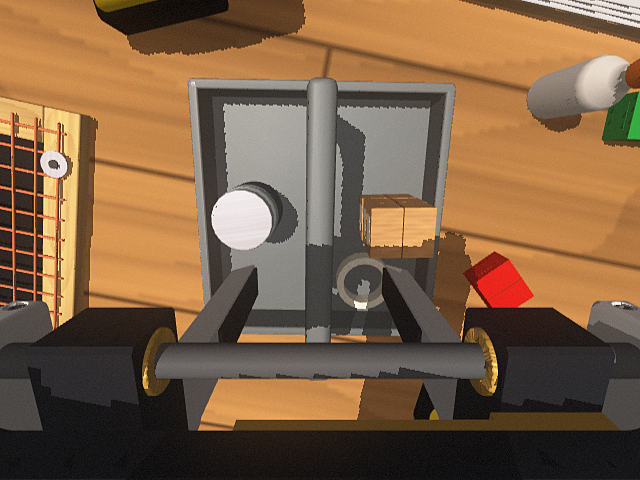

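The bar runs up the picture at column ~320, midway between the fingers, with the jar at (243,218) and the column at (400,225) both clear. After a 1 mm and 1° correction I'll descend onto the bar and grip.

Request:
carry_out:
  motion: "0.001 0.001 0 0 0 -0.9 60;0 0 -0.015 0 0 0 60;0 0 -0.025 0 0 0 60;0 0 -0.025 0 0 0 60;0 0 -0.018 0 0 0 60;0 0 -0.01 0 0 0 60;0 0 -0.005 0 0 0 60;0 0 0 0 0 0 60;0 0 0 0 0 0 60;0 0 0 0 0 0 120;0 0 0 0 0 0 160;0 0 0 0 0 0 180;0 0 0 0 0 0 190;0 0 0 0 0 0 200;0 0 0 0 0 0 255;0 0 0 0 0 0 255;0 0 0 0 0 0 255;0 0 0 0 0 0 255"
  grip_force: 20

```text
time_s: 20.23
ee_pos: [0.5958, 0.0978, 0.1306]
eef_rot: [-3.141, -0.0, 0.175]
force: [-0.2, 0.4, 0.1]
grip_width: 0.0215
grip_force: 20.0
```

Request:
carry_out:
  motion: "0 0 0 0 0 0 255;0 0 0 0 0 0 255;0 0 0 0 0 0 255;0 0 0 0 0 0 255"
  grip_force: 60

```text
time_s: 20.57
ee_pos: [0.5958, 0.0978, 0.1306]
eef_rot: [-3.141, -0.0, 0.175]
force: [-0.3, 2.2, -0.1]
grip_width: 0.0216
grip_force: 60.0
```

Request:
carry_out:
  motion: "0 0 0.001 0 0 0 255;0 0 0.002 0 0 0 255;0 0 0.003 0 0 0 255;0 0 0.004 0 0 0 255;0 0 0.003 0 0 0 255;0 0 0.002 0 0 0 255;0 0 0.001 0 0 0 255;0 0 0 0 0 0 255;0 0 0 0 0 0 255"

```text
time_s: 21.32
ee_pos: [0.5957, 0.0976, 0.1465]
eef_rot: [-3.142, 0.0, 0.175]
force: [0.1, -0.0, -8.2]
grip_width: 0.0211
grip_force: 60.0
```

```bash
cat > chk.py <<'E'
from h import *
o=ctrl.get_obs();print(o['ee_pos'],o['force'],o['moment'],o['grip_width'])
T=cloud(cam('top'));dz=o['ee_pos'][2]-.1306
Q=T[110:320,90:290];m=(abs(Q[...,2]-.051-dz)<.02)
q=Q[m]; # wall rims: plane fit, restrict to outer rectangle
c=np.array([.594,.098]);x=np.array([np.cos(.18),np.sin(.18)]);y=np.array([-x[1],x[0]])
a=(q[:,:2]-c)@x;b=(q[:,:2]-c)@y;k=((abs(a)>.128)|(abs(b)>.121))&(q[:,2]>.038+dz)
A=np.c_[a[k],b[k],np.ones(k.sum())];s=np.linalg.lstsq(A,q[k,2],rcond=None)[0];print('rim slope x,y (rad), z',s,k.sum())
P=cloud(cam('wrist'));P[...,2][(np.hypot(P[...,0]-.609,P[...,1]-.022)>.06)]=np.nan
rect(P,(0,640,0,480),.098+dz,.12+dz,'third wrist')
E
python3 chk.py
```

```text
[0.5957163  0.09764097 0.14647498] [ 1.46818519e-01 -6.31484095e-03 -8.23850570e+00] [ 0.09123133  0.13892582 -0.03627095] 0.02106073758470122
rim slope x,y (rad), z [-0.00423779  0.00071965  0.06728   ] 2169
third wrist centre [0.6089 0.0221] size [61. 49.] long side deg -78.1 z med 0.1219 n 6976 meanxy [0.6103 0.0231]
```

The tote is level and carrying 8.2 N. I'll continue to about 10 cm.

Request:
carry_out:
  motion: "0 0 0.002 0 0 0 255;0 0 0.004 0 0 0 255;0 0 0.006 0 0 0 255;0 0 0.008 0 0 0 255;0 0 0.009 0 0 0 255;0 0 0.01 0 0 0 255;0 0 0.01 0 0 0 255;0 0 0.01 0 0 0 255;0 0 0.009 0 0 0 255;0 0 0.007 0 0 0 255;0 0 0.005 0 0 0 255;0 0 0.003 0 0 0 255;0 0 0.001 0 0 0 255;0 0 0 0 0 0 255;0 0 0 0 0 0 255;0 0 0 0 0 0 255;0 0 0 0 0 0 255;0 0 0 0 0 0 255;0 0 0 0 0 0 255;0 0 0 0 0 0 255"

```text
time_s: 23.08
ee_pos: [0.5958, 0.0976, 0.2304]
eef_rot: [-3.142, 0.0, 0.175]
force: [-0.3, 0.5, -6.8]
grip_width: 0.0217
grip_force: 60.0
```

```bash
python3 chk.py; python3 -c "
import numpy as np,h
h.save(h.cam('side'),'side2.png')"
```

```text
[0.59575431 0.09763139 0.23044859] [-0.34605251  0.54680249 -6.83632409] [-0.00914197  0.17070913 -0.03684306] 0.021733695983541725
rim slope x,y (rad), z [-0.00753583 -0.00710009  0.15057902] 1953
third wrist centre [0.6092 0.0221] size [60.9 48.9] long side deg -78.1 z med 0.2060 n 6991 meanxy [0.6105 0.0231]
```

View pics/side2.png

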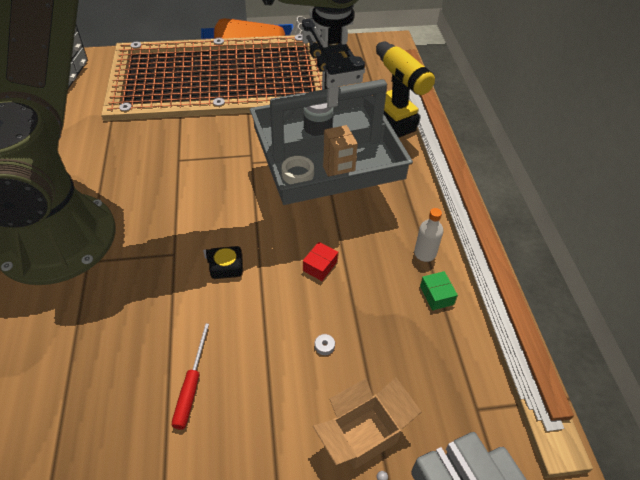

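The tote hangs level 10 cm up, with the straight column at (341,150), the jar at (318,112), and everything else where it was.

```bash
python3 -c "
from station import ctrl
print(ctrl.hand_in())"
```

```text
the job is handed in; nothing more can be done
None
```

The job is handed in (no verdict came back): both loose cartons are stacked squarely on the one in the tote, and the arm is holding the tote level about 10 cm above the bench with the column and jar standing.

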